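Clear the clamp bed and hold the sprung jaw open at the mark

ROBOT

A 6-joint arm with a two-finger parallel gripper is mounted at the origin on the work surface. World frame = base frame: x ahead of the robot, y to its left, z up, the work surface at z = 0. Lengths are in m, angles in rad, forces in N, time in s.
With the tool pointing down it reaches from about 0.425 to 0.95 m from the base axis. Payload 3.5 kg.
Tool frame: the origin (TCP) lies at the very end of the fingers, on their centre line; the grasp point (between the pads) lies 19 mm behind it (ctrl.pinch_z is the distance from the TCP to the grasp point, in m); z points along the fingers, y is the line along which they close (so a half turn about z gives the same grasp; the last joint's range is limited). The gripper opens to 85 mm and grips with 20 to 120 N. Pads are 22 mm wide; open, the fingers measure 114 mm over their backs; the gripper's body (76 mm by 85 mm) begins 54 mm behind the grasp point. The pads swing forward as they close: fully open they stand 13 mm farther back than shut.
Start: joints at [1.146, 0.286, 1.577, -0, 1.279, -0.15], TCP at [0.183, 0.65, 0.231] pointing down, gripper open.
Joint ranges: [-2.77, 2.77], [-0.9, 2.22], [0.21, 2.48], [-1.53, 4.67], [0.24, 2.81], [-2.84, 2.84]. Speed limits (rad/s): [2.79, 2.79, 3.14, 3.14, 3.14, 3.14].

INTERFACE

Orientations are given as a unit quaternion [x, y, z, w].
In Python, from plant import ctrl gives the robot as it stands. The module is installed in compiled form; this text tells all that it offers.
- The arm moves only by the shell command python3 -m crank 'ROWS' [OPENING] [FORCE]. ROWS is JSON, a list of rows, each a list of 6 numbers: the shift along the tool's x, y, z in cm, then the turn, a rotation vector about the tool's x, y, z in rad. In form: [[tx, ty, tz, rx, ry, rz], ...]. A call has 1 to 10 rows; each row is the pose to reach, as a shift and turn from the pose commanded when the call began, along the tool's axes at that moment; what a row does not reach only later rows make up. A row lasts 1/10 s, in which the tool goes at most 50 mm and 8.59 degrees, less where a joint would pass 70% of its speed; a pose out of reach is approached as far as the arm can. A call with a gripper value outside its range is refused whole. OPENING is the opening, from 0 (shut) to 1 (fully open), set as the call begins (- or left out, the last holds). The fingers move at their own pace and stop on an object; FORCE is the grip in N (left out, the last holds). Time passes only in rows, so rows that repeat a pose let the fingers close. It gives the time, the measured TCP pose, the force, the opening and the grip force at its end, in the units of the state.
- ctrl.get_state(): the state, without advancing time (a new reading comes with each control period).
- ctrl.read_camera(name): name is "scene" or "top" or "wrist"; returns (picture, depth): 384x512x3 uint8, blue, green, red; 384x512 float32, m along the optical axis (not along the pixel's ray), 0 where there is no reading.
- ctrl.camera_info(name): a dict with "K" (3x3 intrinsics, pixels), "k1" (the pictures are not rectified: a ray, as slopes to the right and down, at radius r is drawn at 1 + k1 r^2 times it, then the intrinsics apply), "origin" and "orientation" of the camera in the world. Camera axes: x right, y down, z forward; pixel columns grow to the right and rows downward; lengths in m; the calibration is good to about 2 mm. A picture is of the moment at which its call begins: read the wrist's pose just before it. camera_info takes no time and is no camera call; for the wrist camera it gives the pose at the moment of the call.
- ctrl.sign_off(): hands the job in; it is judged then, once.
The state is a dict: "time": time; "qpos": joint angles; "dq": joint speeds; "joint_efforts": joint torques, N m; "eef_pos": TCP position; "tcp_rot": TCP orientation; "contact_force": force on the tool from outside, world axes, zero at the start; "wrist_torque": the same for the moment, N m; "opening": opening from 0.0 (shut) to 1.0 (fully open); "finger_force": force on a finger pad.
Only numpy, scipy, OpenCV 4.12 (cv2) and the standard library are available. Lean on these libraries where they do the work, as an engineer would, in place of code of your own. Each camera call takes 0.05 s, during which the arm holds its last target. There are 200 camera calls.

TASK

Get the spring clamp ready for the next brass sheet: pick up the wooden scraper block and, with the block and not with the gripper, sweep all four brass chips sideways off the clamp's steel bed onto the bench, then stand the block upright on the bench again, clear of the clamp. Only when the bed is clear, take the jaw's arched handle, draw the jaw out against its spring until its pointer is level with the upright mark plate, and finish while still holding it there: do not let go. Leave the other tools on the bench where they are.

Things in the scene. Friction and masses are not known exactly. Their poses are not given: they have to be found in the camera images.
- clamp: Fixed grey bench clamp 275 x 190 mm. Origin on the bench under the middle of its bed; x points from jaw to fence, y along the fence, z up. Dark fence at x +60 to +85 mm, 60 mm high over the bench. Jaw track: 140 mm wide, 30 mm high, x -60 to -190 mm, ending in a plate (x -178 to -190) 60 mm high.
- bed (a point): Centre of the flat steel bed's top face, 30 mm above the bench; axes as the clamp's. The bed spans x -60 (shut jaw) to +60 (fence) and y -95 to +95 mm; both y ends are open and drop 30 mm to the bench.
- jaw_travel (a joint): Travel (m) of the dark steel jaw block (40 x 90 mm, top 60 mm above the bench). 0 = shut (face at clamp x -60 mm); grows as it is drawn away from the fence along the clamp's -x; end stop 0.080. A spring pulls it back to 0: about 4.4 N at 0 plus 110 N/m of travel; friction about 0.5 N.
- jaw: The dark steel jaw block, 40 x 90 mm, 30 mm high, with its arched steel handle on top: a round bar 14 mm thick along the clamp's y, 72 mm between its two uprights' centres. Origin under the jaw's middle (clamp x -80 mm when shut, 30 mm above the bench); the handle's top bar is 70 mm above that. Axes as the clamp's.
- grip_bar (a point): Middle of the handle's top bar, 100 mm above the bench, free underneath for 33 mm. Can be pinched from above with the fingers closing along the clamp's x.
- pointer (a point): Outer end of the pale ridge across the jaw's top on its +y side: the pointer, 60 mm above the bench, in the jaw's middle (same clamp x as the handle bar). Axes as the clamp's.
- mark: The mark: fixed upright steel plate 4 mm thick (x), 10 mm wide (y), top 33 mm above the track, on a foot 14 x 12 mm at the +y side of the jaw's track, at 30 to 60 mm of jaw travel. Origin under its foot, 30 mm above the bench; axes as the clamp's. The jaw is at the mark when the pointer has this origin's clamp x.
- scraper: The scraper block: pale wood with a 10 mm steel shoe below, 90 mm long (x), 32 mm thick (y), 60 mm high, about 0.1 to 0.21 kg, standing on the bench at one side of the clamp. Origin at the centre of its underside.
- chip_bar: Brass chip, a bar 24 x 8 x 6 mm, on the bed. Origin at the centre of its underside, as for all the chips (10 to 15 g each); all lie within 30 mm (x) and 50 mm (y) of the bed's centre.
- chip_flat: Brass chip, flat 21 x 13 x 5 mm, on the bed.
- chip_disc: Brass chip, disc 18 mm across, 6 mm high, on the bed.
- chip_angle: Brass chip, L-shaped, 20 x 15 x 6 mm, on the bed.
- forming_block: Bystander: square dark wooden block 75 x 75 x 45 mm, on the other side of the clamp from the scraper. Origin under its centre.
- tin: Bystander: round steel jar 52 mm across, 60 mm high. Origin under its centre.
- hammer: Bystander: hammer 240 mm long lying on the bench.
- chisel: Bystander: square steel chisel 120 mm long, 11 mm thick, lying near the edge of the bench on the +y side.
- punch: Bystander: square steel punch 120 mm long, 11 mm thick, lying beyond the clamp.
- pitch_brick: Bystander: red-brown working block 160 x 75 x 65 mm, beyond the clamp. Origin under its centre.
Things that resemble listed ones, but are neither listed nor needed, are in the scene too. Of the things shaped like the scraper, the wood one is meant.

How it is judged:
On the way, in this order (a step that is already met when the one before it is completed fails the run):
1. The scraper block is picked up by the gripper (height (world z) of scraper above 0.03 m and contact force between the fingers and scraper above 1 N), for 0.1 s.
2. All four chips are off the bed, down on the bench, while the gripper still holds the block (height (world z) of each of chip_bar, chip_flat, chip_disc, chip_angle below 0.018 m and contact force between the fingers and scraper above 1 N), for 0.1 s.
3. The block stands upright on the bench, released, clear of the clamp (height (world z) of each of chip_bar, chip_flat, chip_disc, chip_angle below 0.018 m and height (world z) of scraper below 0.01 m and angle between scraper's own z axis and vertical below 0.2 rad and contact force between scraper and clamp below 0.2 N and contact force between the fingers and scraper below 0.1 N), for 0.2 s.
4. The jaw is held at the mark (height (world z) of each of chip_bar, chip_flat, chip_disc, chip_angle below 0.018 m and x of pointer in the frame of mark between -0.005 and 0.005 m and contact force between the fingers and jaw above 2 N and linear speed of jaw below 0.01 m/s), for 0.3 s.
At the end, for the whole second after the job is handed in: The gripper holds the jaw's handle (contact over 2 N) at rest, with the pointer within 5 mm of the mark along the clamp; all four chips lie off the bed, down on the bench; the scraper block stands upright (within 0.2 rad) on the bench, released and not touching the clamp or the handle (all of step 4 and height (world z) of scraper below 0.01 m and angle between scraper's own z axis and vertical below 0.2 rad and contact force between scraper and clamp below 0.2 N and contact force between each of the fingers, jaw and scraper below 0.1 N); the arm keeps its last pose, push and grip.
It fails at once if The fingers touch a chip that is still on the bed ((contact force between the fingers and chip_bar above 0.5 N and height (world z) of chip_bar above 0.02 m) or (contact force between the fingers and chip_flat above 0.5 N and height (world z) of chip_flat above 0.02 m) or (contact force between the fingers and chip_disc above 0.5 N and height (world z) of chip_disc above 0.02 m) or (contact force between the fingers and chip_angle above 0.5 N and height (world z) of chip_angle above 0.02 m)).
It fails at once if The jaw is drawn out (over 15 mm) while a chip is still on the bed (value of joint jaw_travel above 0.015 m and height (world z) of any of chip_bar, chip_flat, chip_disc, chip_angle above 0.02 m).
It fails at once if Another tool on the bench is moved more than 25 mm (distance of any of forming_block, tin, hammer, chisel, punch, pitch_brick from where it was at the start of the episode above 0.025 m).
It also fails if it takes over 61 s, if anything falls off the work surface, if the arm or the gripper's body presses on something with over 40 N, if the wrist force passes 120 N, or if a joint passes its speed limit or range.

## Working session

There is one attempt and no reset: what is moved stays moved. The work goes in short steps, Python scripts to look and compute and a shell command to move; the robot and the scene stay as the last step left them, time stands still between calls to the robot, and variables do not carry over. Pictures are saved under pics/ and viewed, at most 10 in all, crops included, and the job is handed in when it is done.

```bash
mkdir -p pics
cat > h.py <<'E'
import numpy as np, cv2
from scipy.spatial.transform import Rotation as R
from plant import ctrl
def ray(info,u,v):
    K=np.array(info["K"]);k=np.zeros(5);k[0]=info["k1"]
    # drawn = ray*(1+k1 r^2): opencv's model
    p=cv2.undistortPoints(np.array([[[u,v]]],float),K,k)[0,0]
    q=np.array(info["orientation"])
    M=R.from_quat(q).as_matrix() if q.size==4 else q.reshape(3,3)
    return np.array(info["origin"]),M@np.array([p[0],p[1],1.])
def plane(info,u,v,z):
    o,d=ray(info,u,v); return o+d*(z-o[2])/d[2]
def dep(info,u,v,D):
    o,d=ray(info,u,v); return o+d*D[int(v),int(u)]
def snap(name,tag):
    info=ctrl.camera_info(name); im,D=ctrl.read_camera(name)
    np.savez(f'{tag}.npz',im=im,D=D); import pickle; pickle.dump(info,open(f'{tag}.pkl','wb'))
    cv2.imwrite(f'pics/{tag}.png',im); return info,im,D
def load(tag):
    import pickle; z=np.load(f'{tag}.npz'); return pickle.load(open(f'{tag}.pkl','rb')),z['im'],z['D']
E
python3 - <<'E'
from h import *
for n in ("scene","top"):
    i,im,D=snap(n,n+"0"); print(i)
print(ctrl.get_state())
a=cv2.imread('pics/top0.png');cv2.imwrite('pics/top0b.png',cv2.resize(a,(800,600)))
E
```

```text
{'K': array([[405.31417277,   0.        , 256.50913431],
       [  0.        , 405.31417277, 192.44051552],
       [  0.        ,   0.        ,   1.        ]]), 'k1': -0.05206922372021449, 'origin': array([ 1.47130956, -0.09455815,  0.79622195]), 'orientation': array([ 0.68404263,  0.58329617, -0.2877858 , -0.3301978 ])}
{'K': array([[384.14855381,   0.        , 255.74787792],
       [  0.        , 384.14855381, 192.05188774],
       [  0.        ,   0.        ,   1.        ]]), 'k1': -0.1299199221638657, 'origin': array([0.35520192, 0.0554028 , 1.19398787]), 'orientation': array([ 0.71023643, -0.69568891,  0.07519162, -0.07698936])}
{'time': 0.1, 'qpos': array([ 1.14599014e+00,  2.87150593e-01,  1.57803599e+00,  9.33133354e-06,
        1.27863407e+00, -1.49991421e-01]), 'dq': array([ 2.19482330e-04, -2.25705810e-03, -4.83407915e-03, -7.49674047e-05,
        1.19898835e-03, -1.90944926e-03]), 'joint_efforts': array([ 8.16203155e-04, -4.07298768e+01, -2.93698239e+01, -1.67949206e-04,
        3.49387999e-03,  1.53215296e-05]), 'eef_pos': array([0.18288579, 0.64912445, 0.23003358]), 'tcp_rot': array([ 1.36976649e-01,  9.90573650e-01, -1.06704080e-03, -3.20055689e-04]), 'contact_force': array([-0.45880625,  0.72171688,  0.54067364]), 'wrist_torque': array([ 0.00089441, -0.03393359,  0.00482402]), 'finger_force': 0.0, 'opening': 1.0008314877669158}
```

View pics/top0b.png

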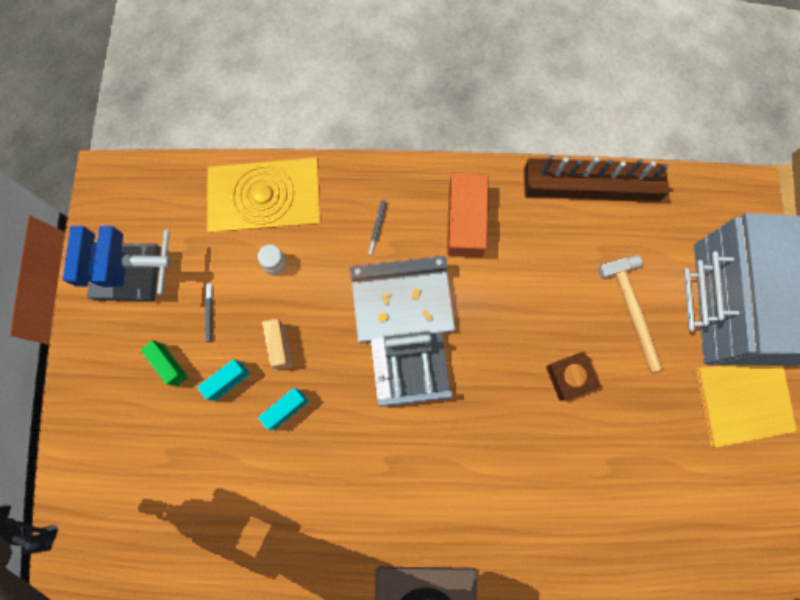

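View pics/scene0.png

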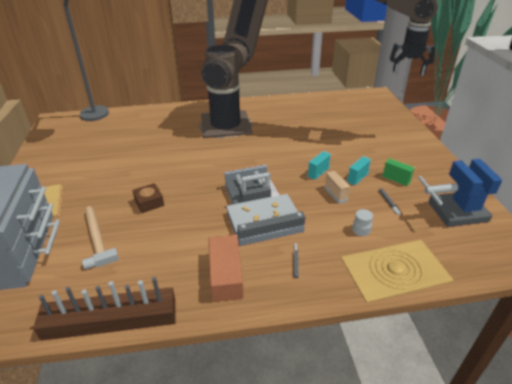

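The top view (800x600 scale) shows the wooden block at (277,344). The lookalikes are cyan at (222,380) and (283,409), and green at (163,362). The clamp's bed is at about (405,302), with its fence towards the top of the picture, its jaw and handle at about (408,342), and the chips at (385,299), (416,294), (383,317) and (427,316). I choose the wooden block, and will check it in one close crop.

Run:
```python
from h import *
i,im,D=load('top0')
H,W=D.shape
K=i["K"];k=np.zeros(5);k[0]=i["k1"]
uv=np.stack(np.meshgrid(np.arange(W),np.arange(H)),-1).reshape(-1,1,2).astype(float)
p=cv2.undistortPoints(uv,K,k)[:,0]
d=np.c_[p,np.ones(len(p))]@R.from_quat(i["orientation"]).as_matrix().T
P=(i["origin"]+d*D.reshape(-1,1)).reshape(H,W,3)
np.save('P.npy',P)
def rect(m,name):
    n,l,s,c=cv2.connectedComponentsWithStats(m.astype(np.uint8))
    for j in range(1,n):
        if s[j,4]<25: continue
        q=P[l==j]; r=cv2.minAreaRect((q[:,:2]*1000).astype(np.float32))
        print(name,s[j],np.round(r[0],1),np.round(r[1],1),round(r[2],1),'z',np.round(np.median(q[:,2]),4))
def box(u0,v0,u1,v1):
    m=np.zeros((H,W),bool); m[int(v0*.64):int(v1*.64),int(u0*.64):int(u1*.64)]=1; return m
Z=P[...,2]
rect(box(250,305,310,380)&(Z>.05)&(Z<.07),'scr')
rect(box(330,240,480,420)&(Z>.05)&(Z<.068),'z60')
rect(box(330,240,480,420)&(Z>.022)&(Z<.04),'z30')
rect(box(330,240,480,420)&(Z>.085),'bar')
hsv=cv2.cvtColor(im,cv2.COLOR_BGR2HSV)
rect(box(352,275,458,335)&(hsv[...,1]>110),'chip')
rect(box(530,340,610,410)&(Z>.03),'form');rect(box(250,235,295,280)&(Z>.04),'tin')
print(np.median(Z[250:270,60:100]))
c=im[150:265,150:300];cv2.imwrite('pics/c1.png',cv2.resize(c,None,fx=5,fy=5,interpolation=cv2.INTER_CUBIC))
```

```text
scr [168 204  16  31 333] [517.6 300.4] [90.  33.1] 13.9 z 0.0598
z60 [287 153  20   8 140] [719.9 -63.2] [60.2 20.1] 89.0 z 0.0635
z60 [224 164  62  16 525] [669.4  66.5] [ 26.1 189.2] 8.0 z 0.0597
z60 [245 212  30   7  68] [534.5  48.3] [ 8.2 88.2] 9.0 z 0.0594
z60 [245 219  32  11 193] [506.8  44.2] [22.2 91.3] 7.9 z 0.0594
z60 [241 237  48  23 237] [438.8  33.8] [ 53.7 139.3] 8.0 z 0.0592
z30 [286 160  21   4  39] [710.8 -64.5] [64.4  5.9] 84.8 z 0.0297
z30 [ 225  173   66   82 3058] [542.7  48.6] [235.5 190.2] 8.2 z 0.0299
z30 [254 227  19  26 399] [463.   36.6] [74.2 50.4] 7.9 z 0.0302
bar [246 215  30   8 147] [452.4  65.7] [ 77.9 179.2] 72.6 z 0.1048
chip [285 176   8  38 146] [508.3 -15.7] [ 49.5 333.8] 73.5 z 0.0
chip [225 186   3  28  55] [591. 155.] [87.2  7. ] 1.9 z -0.001
form [351 225  32  31 629] [ 411.2 -132.4] [ 76.6 391.1] 20.3 z 0.0446
tin [165 157  16  15 192] [687.5 321.4] [44.2 45.3] 26.7 z 0.0598
-0.0001646977892374446
```

View pics/c1.png

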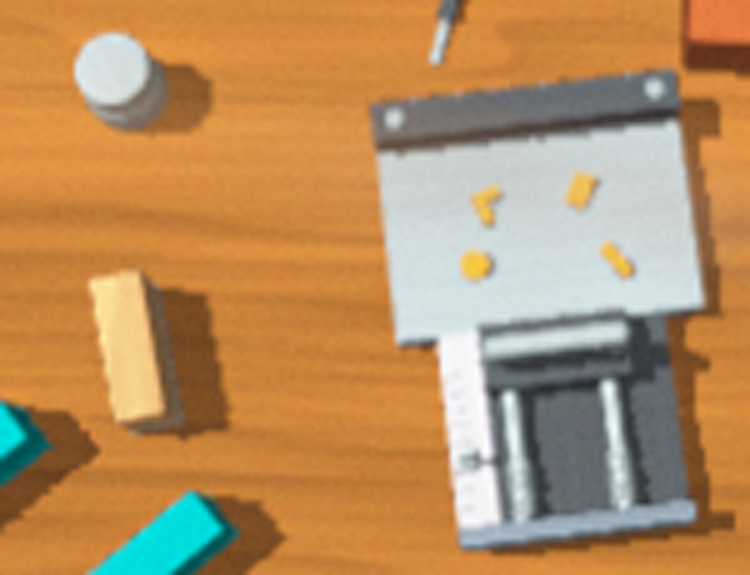

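The crop confirms the upright wooden block at crop (130,345). The jaw is shut, and the mark is at about (470,460) on the pale strip. The sizes fit: scraper 90x33 mm with top z 0.060, fence 26x189 mm with z 0.060, clamp yaw 8.0°.

```bash
cat >> h.py <<'E'
CL=np.array([.5976,.0564]); YAW=np.radians(8.0)
def toW(x,y): c,s=np.cos(YAW),np.sin(YAW); return CL+[c*x-s*y,s*x+c*y]
def toC(p): c,s=np.cos(YAW),np.sin(YAW); d=np.asarray(p)[...,:2]-CL; return np.stack([c*d[...,0]+s*d[...,1],-s*d[...,0]+c*d[...,1]],-1)
def go(pos,yaw):  # tool y at world heading yaw (deg), tool down
    s=ctrl.get_state(); M=R.from_quat(s["tcp_rot"])
    ty=np.array([np.cos(np.radians(yaw)),np.sin(np.radians(yaw)),0]); tz=np.array([0,0,-1.]); tx=np.cross(ty,tz)
    T=R.from_matrix(np.stack([tx,ty,tz],1))
    print('shift cm',np.round(M.inv().apply(np.array(pos)-s["eef_pos"])*100,2),'turn',np.round((M.inv()*T).as_rotvec(),3),'q6',round(s["qpos"][5],2),'t',s["time"])
E
python3 - <<'E'
from h import *
i,im,D=load('top0');hsv=cv2.cvtColor(im,cv2.COLOR_BGR2HSV);P=np.load('P.npy')
m=((hsv[...,1]>80)&(hsv[...,0]>12)&(hsv[...,0]<35)).astype(np.uint8)
m[:176]=0;m[210:]=0;m[:,:234]=0;m[:,285:]=0
n,l,s,c=cv2.connectedComponentsWithStats(m)
for j in range(1,n):
    if s[j,4]>8: print('chip',c[j],s[j,4],np.round(toC(plane(i,*c[j],.034))*1000,1))
Pn=P[[176,190],[180,180]];print(Pn)
m=((P[...,2]>.05)&(P[...,2]<.07));m[:225]=0;m[250:]=0;m[:,:236]=0;m[:,256:]=0
q=P[m];C=toC(q)*1000
k=(C[:,0]>-170); print('mark',np.round(np.c_[C[k],q[k,2]*1000],1).tolist())
go([.5176,.3004,.12],103.9); go([.5176,.3004,.024],103.9)
E
```

```text
chip [265.7037037  187.51851852] 27 [ 22.8 -29.4]
chip [246.91666667 190.41666667] 24 [20.6 29.5]
chip [272.85714286 201.42857143] 21 [-23.4 -45.8]
chip [244.53571429 202.64285714] 28 [-16.8  41.1]
[[ 0.66421843  0.30644649  0.00178459]
 [ 0.61921736  0.30461168 -0.00370219]]
mark [[-89.5, 44.3, 60.2], [-89.7, 41.3, 59.1], [-90.2, 38.4, 60.3], [-90.7, 35.4, 61.2], [-90.7, 32.5, 58.3], [-91.0, 29.5, 57.9], [-91.3, 26.6, 57.6], [-91.6, 23.6, 57.6], [-92.2, 20.7, 58.9], [-92.4, 17.7, 57.9], [-92.0, 44.6, 56.2], [-92.9, 41.6, 60.6], [-93.0, 38.7, 58.4], [-93.5, 35.8, 59.6], [-94.0, 32.8, 61.1], [-94.3, 29.9, 60.8], [-94.3, 26.9, 57.9], [-94.8, 24.0, 58.8], [-95.2, 21.0, 59.3], [-95.4, 18.0, 58.2], [-96.1, 42.0, 62.6], [-96.5, 39.0, 63.0], [-96.8, 36.1, 62.3], [-97.0, 33.2, 61.1], [-97.7, 30.2, 63.8], [-97.4, 27.3, 59.0], [-97.4, 24.3, 56.4], [-98.2, 21.4, 60.1], [-98.6, 18.4, 60.3], [-99.0, 42.3, 62.3], [-99.0, 39.4, 59.5], [-99.1, 36.4, 57.6], [-99.7, 33.5, 59.0], [-99.3, 30.5, 52.9], [-99.6, 27.6, 52.8], [-101.9, 30.9, 50.1], [-102.7, 27.9, 53.4], [-108.2, 31.6, 53.2], [-108.9, 28.6, 5
[... 225 characters left out ...]
 [-132.5, 63.8, 65.2], [-132.7, 61.0, 63.5], [-133.0, 58.0, 62.9], [-133.0, 55.2, 59.0], [-135.4, 31.8, 55.6], [-135.7, 25.9, 50.6], [-138.3, 29.2, 50.6], [-141.3, 29.5, 51.8], [-141.6, 26.6, 51.2], [-144.7, 26.9, 52.6], [-144.8, 24.0, 50.2], [-149.9, 33.5, 53.5], [-150.3, 27.6, 50.0], [-152.9, 33.8, 53.8], [-153.4, 30.9, 55.6], [-155.5, 34.2, 50.1], [-156.1, 31.2, 52.7], [-156.3, 28.3, 51.2], [-156.8, 25.4, 53.1], [-158.5, 34.5, 50.6], [-159.2, 31.6, 55.0], [-159.4, 28.7, 53.6], [-160.0, 25.7, 56.9], [-162.3, 29.0, 53.2], [-162.6, 26.1, 51.8]]
shift cm [-41.68 -24.46  11.04] turn [-0.002 -0.001 -0.517] q6 -0.15 t 0.1
shift cm [-41.69 -24.44  20.64] turn [-0.002 -0.001 -0.517] q6 -0.15 t 0.1
```

```bash
python3 -m crank '[[-5,-3,1,0,0,-0.13],[-9,-5.5,2,0,0,-0.26],[-13.5,-8,3.5,0,0,-0.39],[-18,-10.5,5,0,0,-0.517],[-23,-13.5,6.5,0,0,-0.517],[-27.5,-16.2,8,0,0,-0.517],[-32,-19,9.5,0,0,-0.517],[-37,-22,11,0,0,-0.517],[-41.7,-24.4,11,0,0,-0.517],[-41.7,-24.4,11,0,0,-0.517]]' 0.7 | tail -8
python3 - <<'E'
from h import *
ctrl.read_camera
i,im,D=snap('wrist','w1')
go([.5176,.3004,.024],103.9)
H,W=D.shape
K=i["K"];k=np.zeros(5);k[0]=i["k1"]
uv=np.stack(np.meshgrid(np.arange(W),np.arange(H)),-1).reshape(-1,1,2).astype(float)
p=cv2.undistortPoints(uv,K,k)[:,0]
P=(i["origin"]+(np.c_[p,np.ones(len(p))]@R.from_quat(i["orientation"]).as_matrix().T)*D.reshape(-1,1)).reshape(H,W,3)
near=(np.linalg.norm(P[...,:2]-[.5176,.3004],axis=2)<.065)
m=near&(P[...,2]>.055)&(P[...,2]<.065)&(D>0)
n,l,s,c=cv2.connectedComponentsWithStats(m.astype(np.uint8))
for j in range(1,n):
    if s[j,4]>100:
        q=P[l==j]; print(s[j],cv2.minAreaRect((q[:,:2]*1000).astype(np.float32)),np.median(q[:,2]))
E
```

```text
time: 1.1
eef_pos: [0.5189, 0.2997, 0.1202]
tcp_rot: [-0.121, 0.993, -0.0, -0.001]
contact_force: [0.7, 0.3, 0.3]
opening: 0.698
finger_force: 0.0
shift cm [0.46 0.7  9.58] turn [-0.004  0.001 -0.005] q6 -1.46 t 1.15
[ 235  141   43  111 4520] ((515.132568359375, 300.9400329589844), (89.38560485839844, 32.00675964355469), 13.638593673706055) 0.060322617892561145
```

View pics/w1.png

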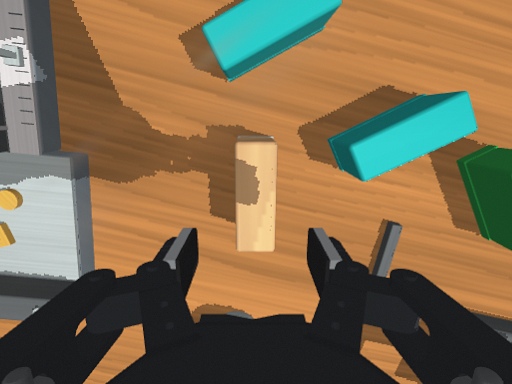

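The wrist view shows the pale wooden block at (255,195) between the open fingers, upright, with the cyan blocks clear of it. I'll settle the arm and measure again at rest.

```bash
python3 -m crank '[[0,0,0,0,0,0],[0,0,0,0,0,0]]' | sed -n 2p
cat >> h.py <<'E'
def cloud(tag,cam=None):
    i,im,D=snap(cam,tag) if cam else load(tag)
    H,W=D.shape; k=np.zeros(5);k[0]=i["k1"]
    uv=np.stack(np.meshgrid(np.arange(W),np.arange(H)),-1).reshape(-1,1,2).astype(float)
    p=cv2.undistortPoints(uv,i["K"],k)[:,0]
    P=(i["origin"]+(np.c_[p,np.ones(len(p))]@R.from_quat(i["orientation"]).as_matrix().T)*D.reshape(-1,1)).reshape(H,W,3)
    P[D<=0]=np.nan
    return i,im,P
def rects(P,m,amin=100):
    n,l,s,c=cv2.connectedComponentsWithStats(m.astype(np.uint8))
    for j in range(1,n):
        if s[j,4]>amin:
            q=P[l==j]; print(s[j],cv2.minAreaRect((q[:,:2]*1000).astype(np.float32)),np.median(q[:,2]))
E
python3 - <<'E'
from h import *
i,im,P=cloud('w2','wrist')
rects(P,(np.linalg.norm(P[...,:2]-[.5176,.3004],axis=2)<.065)&(abs(P[...,2]-.06)<.005))
print(ctrl.get_state()["eef_pos"])
go([.5165,.3006,.024],103.8)
E
```

```text
eef_pos: [0.5178, 0.3016, 0.1208]
[ 232  142   43  111 4501] ((515.3538208007812, 300.9139099121094), (89.80297088623047, 32.032936096191406), 13.61371898651123) 0.06033497085641784
[0.51741659 0.30220853 0.12102085]
shift cm [ 0.12 -0.14  9.7 ] turn [ 0.    -0.001  0.002] q6 -1.45 t 1.4
```

```bash
python3 -m crank '[[0.2,-0.1,3,0,0,0],[0.2,-0.1,6,0,0,0],[0.2,-0.1,8.5,0,0,0],[0.2,-0.1,9.7,0,0,0],[0.2,-0.1,9.7,0,0,0],[0.2,-0.1,9.7,0,0,0]]' ; python3 -m crank '[[0,0,0,0,0,0],[0,0,0,0,0,0],[0,0,0,0,0,0],[0,0,0,0,0,0],[0,0,0,0,0,0],[0,0,0,0,0,0],[0,0,0,0,0,0]]' 0 60
python3 - <<'E'
from h import *
go([*toW(0,.24),.085],98); go([*toW(0,.08),.085],98); go([*toW(0,.08),.0555],98);go([*toW(0,-.12),.0555],98)
E
```

```text
time: 2.0
eef_pos: [0.5168, 0.3012, 0.0253]
tcp_rot: [-0.121, 0.993, 0.0, 0.001]
contact_force: [0.3, -0.2, -0.2]
opening: 0.698
finger_force: 0.0
time: 2.7
eef_pos: [0.518, 0.3008, 0.0262]
tcp_rot: [-0.121, 0.993, 0.0, 0.002]
contact_force: [-0.4, 1.1, 5.9]
opening: 0.364
finger_force: 60.6
shift cm [-4.35 -1.76 -5.86] turn [0.001 0.003 0.102] q6 -1.46 t 2.7
shift cm [ -2.71 -17.68  -5.88] turn [0.001 0.003 0.102] q6 -1.46 t 2.7
shift cm [ -2.7  -17.68  -2.93] turn [0.001 0.003 0.102] q6 -1.46 t 2.7
shift cm [ -0.65 -37.57  -2.95] turn [0.001 0.003 0.102] q6 -1.46 t 2.7
```

```bash
python3 -m crank '[[0,0,-3,0,0,0],[0,0,-6,0,0,0],[-2,-1,-6,0,0,0.1],[-4.3,-2,-6,0,0,0.1],[-4,-6,-6,0,0,0.1],[-3.5,-10,-6,0,0,0.1],[-3,-14,-6,0,0,0.1],[-2.7,-17.7,-6,0,0,0.1],[-2.7,-17.7,-6,0,0,0.1],[-2.7,-17.7,-6,0,0,0.1]]'; python3 -m crank '[[0,0,0,0,0,0],[0,0,0,0,0,0]]'
python3 - <<'E'
from h import *
i,im,P=cloud('w3','wrist')
for n in range(3): print(ctrl.get_state()["eef_pos"])
go([*toW(0,.08),.0575],98)
E
```

```text
time: 3.7
eef_pos: [0.5848, 0.134, 0.0837]
tcp_rot: [-0.07, 0.998, 0.0, -0.001]
contact_force: [-0.2, 0.3, -1.6]
opening: 0.366
finger_force: 60.3
time: 3.9
eef_pos: [0.5847, 0.136, 0.084]
tcp_rot: [-0.072, 0.997, 0.0, -0.0]
contact_force: [-0.2, -0.7, -0.7]
opening: 0.36
finger_force: 60.3
[0.58482431 0.13601445 0.08409242]
[0.58482431 0.13601445 0.08409242]
[0.58482431 0.13601445 0.08409242]
shift cm [-0.16 -0.06  2.66] turn [ 0.    -0.     0.004] q6 -1.66 t 3.95
```

View pics/w3.png

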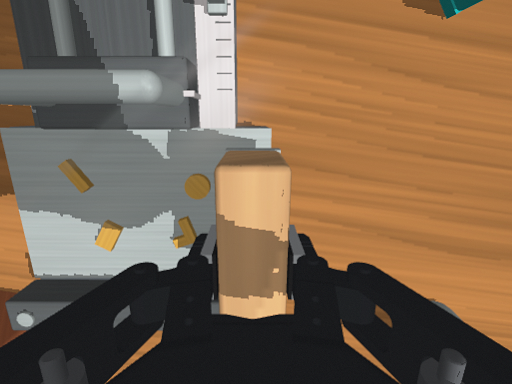

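The block is held square at (255,230), to the +y side of the chips at (197,186), (185,233), (108,236) and (75,175). Next I lower it and sweep.

```bash
python3 -m crank '[[-0.3,0,1.5,0,0,0],[-0.3,0,2.3,0,0,0],[-0.3,0,2.6,0,0,0],[-0.3,0,2.6,0,0,0],[-0.3,0,2.6,0,0,0]]'; python3 -m crank '[[0,-0.5,0,0,0,0],[0,-1.5,0,0,0,0],[0,-2.5,0,0,0,0],[0,-3.5,0,0,0,0],[0,-4.5,0,0,0,0],[0,-5.5,0,0,0,0],[0,-6.5,0,0,0,0],[0,-7.5,0,0,0,0],[0,-8.5,0,0,0,0],[0,-9.5,0,0,0,0]]'
python3 - <<'E'
from h import *
snap('wrist','w4'); go([*toW(.0015,-.115),.0575],98)
E
```

```text
time: 4.45
eef_pos: [0.5882, 0.1353, 0.058]
tcp_rot: [-0.071, 0.997, -0.0, -0.0]
contact_force: [-0.3, -0.2, -1.8]
opening: 0.366
finger_force: 60.3
time: 5.45
eef_pos: [0.6018, 0.0404, 0.0583]
tcp_rot: [-0.071, 0.997, -0.0, 0.0]
contact_force: [-0.1, 0.4, -2.2]
opening: 0.366
finger_force: 60.2
shift cm [ 0.08 -9.72  0.1 ] turn [-0.001  0.     0.002] q6 -1.81 t 5.5
```

View pics/w4.png

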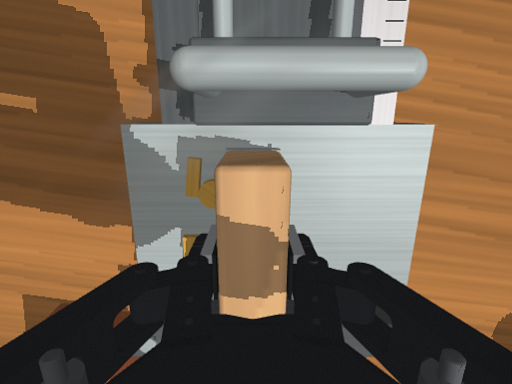

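The chips are being pushed ahead of the block at (193,180), (207,193) and (190,245), and the bed behind it is clear. I continue past the −y edge.

```bash
python3 -m crank '[[0,-1,0,0,0,0],[0,-2,0,0,0,0],[0,-3,0,0,0,0],[0,-4,0,0,0,0],[0,-5,0,0,0,0],[0,-6,0,0,0,0],[0,-7,0,0,0,0],[0,-8,0,0,0,0],[0,-9,0,0,0,0],[0,-10,0,0,0,0]]'|sed -n '2p;4,6p'; python3 -m crank '[[0,-1,0,0,0,0],[0,-2,0,0,0,0],[0,-2,0,0,0,0],[0,-2,0,0,0,0]]'
python3 - <<'E'
from h import *
i,im,P=cloud('w5','wrist')
def chips(i,im,P):
    h=cv2.cvtColor(im,cv2.COLOR_BGR2HSV)
    return h
i,im,P=cloud('t5','top'); 
C=toC(P)
m=(abs(C[...,0])<.055)&(abs(C[...,1])<.09)
print('z>33mm on bed',np.sum(m&(P[...,2]>.034)))
s=cv2.imread('pics/w5.png');t=im[150:265,200:350]
cv2.imwrite('pics/m5.png',cv2.resize(np.hstack([cv2.resize(s,(460,345)),cv2.resize(t,(450,345),interpolation=cv2.INTER_CUBIC)]),(800,303)))
E
```

```text
eef_pos: [0.6159, -0.0586, 0.0583]
contact_force: [0.7, 0.3, -1.4]
opening: 0.368
finger_force: 60.1
time: 6.9
eef_pos: [0.6186, -0.0777, 0.0583]
tcp_rot: [-0.071, 0.997, 0.0, -0.0]
contact_force: [-0.2, -0.0, -0.9]
opening: 0.367
finger_force: 60.1
z>33mm on bed 411
```

View pics/m5.png

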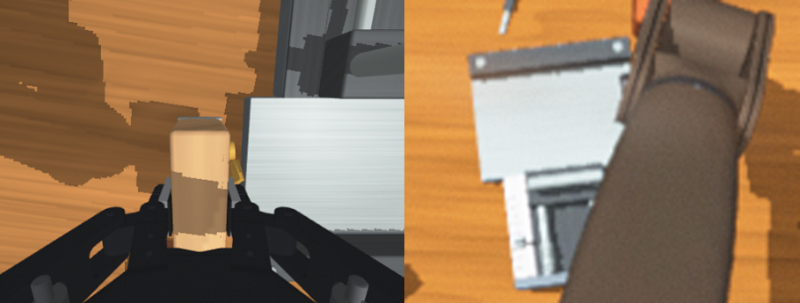

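The bed looks clear. One chip is at left (236,165), between the block and the bed's edge. I check its height from depth, then raise the block and look for all four.

```bash
cat >> h.py <<'E'
def brass(i,im,P):
    h=cv2.cvtColor(im,cv2.COLOR_BGR2HSV); C=toC(P)
    m=((h[...,0]>17)&(h[...,0]<30)&(h[...,1]>150)&(P[...,2]<.05)&(abs(C[...,0])<.13)&(abs(C[...,1])<.22)).astype(np.uint8)
    n,l,s,c=cv2.connectedComponentsWithStats(m)
    for j in range(1,n):
        if s[j,4]>15: print(np.round(c[j]),s[j,4],'clamp mm',np.round(np.nanmedian(C[l==j],0)*1000),'z',np.round(np.nanpercentile(P[l==j][:,2],[5,50,95])*1000,1))
E
python3 - <<'E'
from h import *
brass(*cloud('w5'))
E
python3 -m crank '[[0,0,-2,0,0,0],[0,-0.5,-5,0,0,0],[0,-1,-7,0,0,0],[0,-1,-7,0,0,0]]' | sed -n 2p
python3 - <<'E'
from h import *
brass(*cloud('w6','wrist'));print();brass(*cloud('s6','scene'))
a=cv2.imread('pics/w6.png');b=cv2.resize(cv2.imread('pics/s6.png')[150:250,180:320],(512,366))
cv2.imwrite('pics/m6.png',cv2.resize(np.hstack([a,cv2.resize(b,(512,384))]),(800,300)))
E
```

```text
[298. 210.] 523 clamp mm [   1. -105.] z [13.  18.7 27.3]
eef_pos: [0.6227, -0.0881, 0.1326]
[282. 150.] 31 clamp mm [ -29. -118.] z [0.3 6.1 7.4]
[296. 183.] 417 clamp mm [   3. -106.] z [11.1 18.3 26.7]
```

View pics/m6.png

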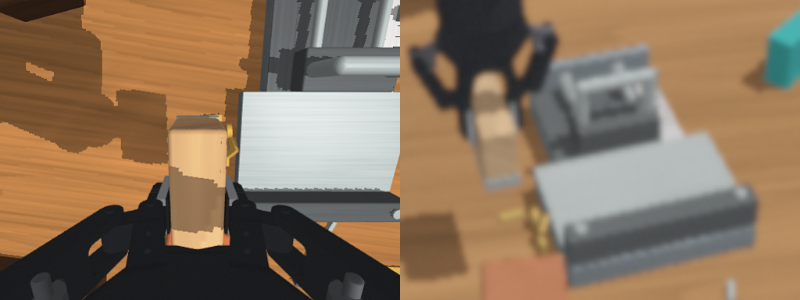

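A brass chip leans against the clamp's −y side, with its surface at z 11–27 mm. I shift the block away to see it properly.

```bash
python3 -m crank '[[0,-3,-1,0,0,0],[0,-6,-2,0,0,0],[0,-8,-3,0,0,0],[0,-8,-3,0,0,0],[0,-8,-3,0,0,0]]' | sed -n 2p
python3 - <<'E'
from h import *
i,im,P=cloud('w7','wrist');brass(i,im,P)
C=toC(P);m=(abs(C[...,0])<.06)&(C[...,1]<-.09)&(C[...,1]>-.17)&(P[...,2]<.04)
v,u=np.where(m);print(u.min(),u.max(),v.min(),v.max())
cv2.imwrite('pics/c7.png',cv2.resize(im[80:300,270:450],None,fx=2.7,fy=2.7,interpolation=cv2.INTER_CUBIC))
E
```

```text
eef_pos: [0.6309, -0.1663, 0.1573]
[342. 152.] 193 clamp mm [ -27. -130.] z [2.3 6.3 7.7]
[362. 184.] 560 clamp mm [   7. -108.] z [ 2.8 15.7 26. ]
300 394 120 239
```

View pics/c7.png

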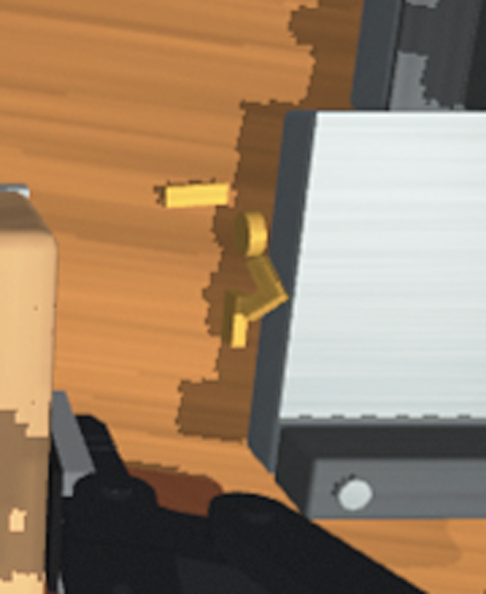

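The chips are off the bed: bar at (195,193), disc on edge at (252,232), angle leaning at (265,280) and flat at (238,330). The angle's height is marginal, so I knock it flat with the block. I run the block along the clamp's side towards +x, with its underside 10 mm above the bench.

Run:
```python
from h import *
for a in [(-.088,-.114,.12),(-.088,-.114,.0365),(-.013,-.114,.0365)]: go([*toW(*a[:2]),a[2]],98)
```

```text
shift cm [ 8.95 11.07  3.73] turn [ 0.002 -0.002  0.003] q6 -2.13 t 8.05
shift cm [ 8.93 11.05 12.08] turn [ 0.002 -0.002  0.003] q6 -2.13 t 8.05
shift cm [ 1.43 11.03 12.07] turn [ 0.002 -0.002  0.003] q6 -2.13 t 8.05
```

```bash
python3 -m crank '[[4,4,1,0,0,0],[8,8,3.5,0,0,0],[8.9,11,3.7,0,0,0],[8.9,11,7,0,0,0],[8.9,11,10,0,0,0],[8.9,11,12.1,0,0,0],[8.9,11,12.1,0,0,0],[8.9,11,12.1,0,0,0]]'; python3 -m crank '[[-1,0,0,0,0,0],[-2,0,0,0,0,0],[-3,0,0,0,0,0],[-4,0,0,0,0,0],[-5,0,0,0,0,0],[-6,0,0,0,0,0],[-7,0,0,0,0,0],[-7.5,0,0,0,0,0],[-7.5,0,0,0,0,0]]';  python3 -m crank '[[0,0,-3,0,0,0],[0,-3,-7,0,0,0],[0,-7,-10,0,0,0],[0,-11,-12,0,0,0],[0,-11,-12,0,0,0],[0,-11,-12,0,0,0]]' | sed -n 2p
python3 - <<'E'
from h import *
i,im,P=cloud('w8','wrist');brass(i,im,P)
cv2.imwrite('pics/c8.png',cv2.resize(im[60:320,250:470],None,fx=2.3,fy=2.3,interpolation=cv2.INTER_CUBIC))
E
```

```text
time: 8.85
eef_pos: [0.5272, -0.0694, 0.037]
tcp_rot: [-0.071, 0.997, 0.0, -0.001]
contact_force: [-0.7, -0.2, -0.8]
opening: 0.368
finger_force: 60.2
time: 9.75
eef_pos: [0.6027, -0.0596, 0.0371]
tcp_rot: [-0.071, 0.997, -0.0, 0.0]
contact_force: [-0.3, -0.1, -1.3]
opening: 0.366
finger_force: 60.5
eef_pos: [0.6173, -0.1694, 0.1576]
[342. 164.] 192 clamp mm [ -27. -129.] z [2.1 6.4 7.6]
[355. 226.] 458 clamp mm [  41. -111.] z [ 1.8 10.7 18.1]
```

View pics/c8.png

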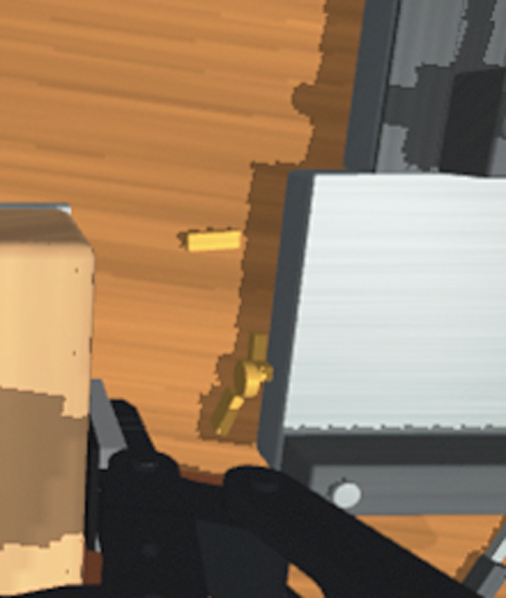

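The knocked chips now lie at (240,380), with no brass surface above about 18 mm, and the bar is at (215,240). All four are down. I carry the block back to its home place.

Run:
```python
from h import *
for z in (.157,.0275): go([.5175,.3008,z],103.8)
```

```text
shift cm [3.200e+00 4.782e+01 1.000e-02] turn [ 0.002 -0.002 -0.099] q6 -2.14 t 10.4
shift cm [ 3.18 47.8  12.96] turn [ 0.002 -0.002 -0.099] q6 -2.14 t 10.4
```

```bash
python3 -m crank '[[0.3,5,0,0,0,0],[0.6,10,0,0,0,0],[1,15,0,0,0,0],[1.3,20,0,0,0,0],[1.6,25,0,0,0,0],[2,30,0,0,0,0],[2.4,35,0,0,0,-0.03],[2.8,40,0,0,0,-0.06],[3.2,45,0,0,0,-0.1],[3.2,47.8,0,0,0,-0.1]]' |sed -n 2p; python3 -m crank '[[0,0,0,0,0,0],[0,0,3,0,0,0],[0,0,6,0,0,0],[0,0,9,0,0,0],[0,0,11,0,0,0],[0,0,11.5,0,0,0],[0,0,11.5,0,0,0],[0,0,11.5,0,0,0]]'
python3 - <<'E'
from h import *
go([.5175,.3008,.0272],103.8)
E
```

```text
eef_pos: [0.5142, 0.3039, 0.1553]
time: 12.2
eef_pos: [0.5186, 0.3002, 0.0433]
tcp_rot: [-0.121, 0.993, 0.0, 0.001]
contact_force: [0.3, 0.1, -0.7]
opening: 0.367
finger_force: 60.5
shift cm [0.1  0.09 1.61] turn [0.    0.001 0.001] q6 -1.46 t 12.2
```

```bash
python3 -m crank '[[0,0,0.8,0,0,0],[0,0,1.4,0,0,0],[0,0,1.65,0,0,0],[0,0,1.65,0,0,0],[0,0,1.65,0,0,0]]'; python3 -m crank '[[0,0,0,0,0,0],[0,0,0,0,0,0],[0,0,0,0,0,0],[0,0,0,0,0,0],[0,0,0,0,0,0]]' 0.75|tail -3;  python3 -m crank '[[0,0,-3,0,0,0],[0,0,-7,0,0,0],[0,0,-11,0,0,0],[0,0,-15,0,0,0],[0,0,-15,0,0,0],[0,0,-15,0,0,0]]'|sed -n 2p
python3 - <<'E'
from h import *
i,im,P=cloud('w9','wrist')
rects(P,(np.linalg.norm(P[...,:2]-[.5176,.3004],axis=2)<.065)&(abs(P[...,2]-.06)<.006))
go([*toW(-.08,.0),.19],188); go([*toW(-.08,.0),.19],8)
E
```

```text
time: 12.7
eef_pos: [0.5184, 0.3001, 0.0263]
tcp_rot: [-0.121, 0.993, 0.0, 0.0]
contact_force: [-0.4, 0.0, 2.9]
opening: 0.364
finger_force: 60.7
contact_force: [0.3, -0.5, 0.2]
opening: 0.751
finger_force: 0.0
eef_pos: [0.5188, 0.3003, 0.1774]
[ 236  136   34   89 2896] ((515.96435546875, 299.3706970214844), (88.50524139404297, 32.032691955566406), 13.752835273742676) 0.060358557892155135
shift cm [  6.05 -24.73  -1.45] turn [ 0.000e+00 -1.000e-03 -1.468e+00] q6 -1.46 t 13.85
shift cm [  6.05 -24.73  -1.45] turn [-1.000e-03 -0.000e+00  1.673e+00] q6 -1.46 t 13.85
```

The block stands upright at home with its top at z 0.060, and it is released. Now to the handle, with fingers closing along the clamp's x; I turn by +1.67.

```bash
python3 -m crank '[[0.6,-3,-0.5,0,0,0.14],[1.2,-6,-1,0,0,0.28],[1.8,-9,-1.5,0,0,0.42],[2.4,-12,-1.5,0,0,0.56],[3,-15,-1.5,0,0,0.7],[3.6,-18,-1.5,0,0,0.84],[4.2,-21,-1.5,0,0,0.98],[5,-23,-1.5,0,0,1.12],[6,-24.7,-1.5,0,0,1.26],[6,-24.7,-1.5,0,0,1.4]]' 0.7|sed -n 2p; python3 -m crank '[[0,0,0,0,0,0.14],[0,0,0,0,0,0.28],[0,0,0,0,0,0.28],[0,0,0,0,0,0.28]]'|sed -n 2p
python3 - <<'E'
from h import *
i,im,P=cloud('w10','wrist');C=toC(P)
m=(C[...,0]>-.2)&(C[...,0]<.02)&(abs(C[...,1])<.1)
for nm,mm in (('bar',m&(P[...,2]>.09)&(P[...,2]<.115)),('mark',m&(C[...,0]<-.105)&(C[...,0]>-.17)&(C[...,1]>.048)&(C[...,1]<.075)&(P[...,2]>.055)),('jawtop',m&(abs(P[...,2]-.06)<.003)&(C[...,0]>-.12))):
    c=C[mm]*1000; print(nm,mm.sum(),np.round(np.percentile(c,[2,50,98],axis=0),1).tolist(),np.round(np.median(P[mm][:,2])*1000,1))
h=cv2.cvtColor(im,cv2.COLOR_BGR2HSV)
go([*toW(-.08,.0),.075],8)
E
```

```text
eef_pos: [0.5174, 0.044, 0.1881]
eef_pos: [0.5182, 0.0459, 0.1891]
bar 1446 [[-86.2, -39.9], [-79.5, 2.5], [-73.3, 39.4]] 106.4
mark 65 [[-136.8, 53.2], [-134.1, 57.9], [-132.8, 62.6]] 63.0
jawtop 2039 [[-99.0, -44.2], [-72.6, 2.4], [-60.1, 41.5]] 60.5
shift cm [-7.000e-02  1.000e-02  1.145e+01] turn [-0.002 -0.001 -0.004] q6 -0.24 t 15.3
```

View pics/w10.png

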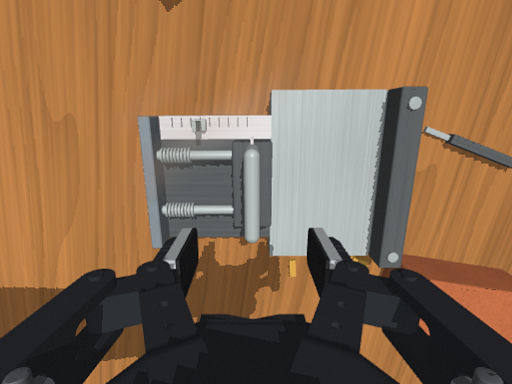

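The picture fits: the handle bar is at (252,195), measured at clamp x −79.7, the jaw is shut, and the mark plate is at (199,124), clamp x about −134.5. That puts the travel needed at about 54–55 mm. I descend and grip the bar.

```bash
python3 -m crank '[[0,0,4,0,0,0],[0,0,8,0,0,0],[0,0,10.5,0,0,0],[0,0,10.9,0,0,0],[0,0,10.9,0,0,0],[0,0,10.9,0,0,0]]'|sed -n '2p;4p'; python3 -m crank '[[0,0,0,0,0,0],[0,0,0,0,0,0],[0,0,0,0,0,0],[0,0,0,0,0,0],[0,0,0,0,0,0],[0,0,0,0,0,0],[0,0,0,0,0,0],[0,0,0,0,0,0],[0,0,0,0,0,0]]' 0 80
python3 - <<'E'
from h import *
go([*toW(-.1345,0),.0805],8);print(toC(ctrl.get_state()["eef_pos"]))
E
```

```text
eef_pos: [0.5205, 0.0458, 0.0835]
contact_force: [0.3, -0.5, 1.1]
time: 16.8
eef_pos: [0.5174, 0.0455, 0.0829]
tcp_rot: [0.658, 0.753, -0.002, -0.002]
contact_force: [-7.2, -1.0, 8.9]
opening: 0.134
finger_force: 78.0
shift cm [-0.07 -5.36  0.27] turn [-0.006  0.    -0.005] q6 -0.24 t 16.8
[-0.0808961   0.00040369]
```

```bash
python3 -m crank '[[0,-0.6,0,0,0,0],[0,-1.2,0,0,0,0],[0,-1.8,0,0,0,0],[0,-2.4,0,0,0,0],[0,-3,0,0,0,0],[0,-3.6,0,0,0,0],[0,-4.2,0,0,0,0],[0,-4.8,0,0,0,0],[0,-5.3,0,0,0,0],[0,-5.3,0,0,0,0]]'|sed -n 4,6p; python3 -m crank '[[0,0,0,0,0,0],[0,0,0,0,0,0],[0,0,0,0,0,0]]'
python3 - <<'E'
from h import *
i,im,P=cloud('w11','wrist');C=toC(P)
m=(C[...,0]>-.2)&(C[...,0]<.02)&(abs(C[...,1])<.1)
for nm,mm in (('mark',m&(C[...,0]<-.105)&(C[...,0]>-.17)&(C[...,1]>.053)&(C[...,1]<.075)&(P[...,2]>.055)),('jawtop',m&(abs(P[...,2]-.06)<.003)&(C[...,0]<-.08)&(C[...,1]<.044)),('ptr',m&(C[...,1]>.0455)&(C[...,1]<.053)&(P[...,2]>.052)&(C[...,0]<-.08))):
    c=C[mm]*1000; print(nm,mm.sum(),np.round(np.percentile(c,[2,50,98],axis=0),1).tolist() if len(c) else '')
mm=m&(C[...,1]>.03)&(C[...,0]<-.1)&(C[...,0]>-.16);v,u=np.where(mm);print(u.min(),u.max(),v.min(),v.max(),toC(ctrl.get_state()["eef_pos"]))
cv2.imwrite('pics/c11.png',cv2.resize(im[v.min()-15:v.max()+15,u.min()-15:u.max()+15],(640,int(640*(v.max()-v.min()+30)/(u.max()-u.min()+30))),interpolation=cv2.INTER_CUBIC))
E
```

```text
contact_force: [9.8, 1.1, -5.3]
opening: 0.134
finger_force: 78.1
time: 18.1
eef_pos: [0.47, 0.0387, 0.0829]
tcp_rot: [0.659, 0.752, 0.003, 0.004]
contact_force: [8.7, 1.1, -4.8]
opening: 0.135
finger_force: 78.1
mark 135 [[-137.1, 53.4], [-134.9, 58.1], [-133.1, 62.5]]
jawtop 4731 [[-188.5, -23.0], [-144.7, 19.8], [-108.7, 42.5]]
ptr 308 [[-189.1, 45.8], [-181.5, 49.1], [-127.9, 52.9]]
202 293 70 201 [-0.12883703  0.00026863]
```

View pics/c11.png

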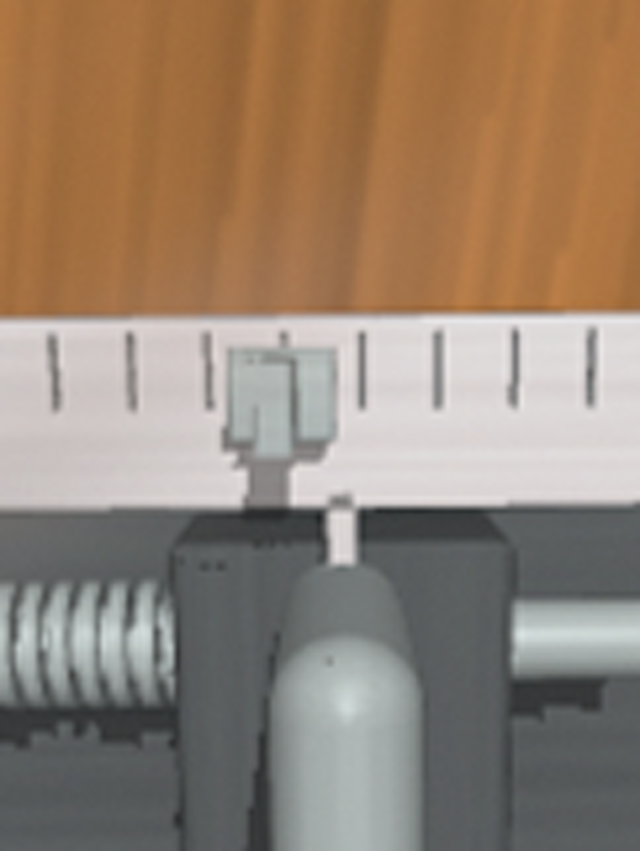

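The pointer is at crop (341,535) and the mark plate at (272,400). At 8.4 px/mm that leaves about 8 mm to go, which agrees with the depth measurement.

```bash
python3 -m crank '[[0,-0.3,0,0,0,0],[0,-0.6,0,0,0,0],[0,-0.8,0,0,0,0],[0,-0.8,0,0,0,0],[0,-0.8,0,0,0,0],[0,-0.8,0,0,0,0]]'
python3 - <<'E'
from h import *
i,im,P=cloud('w12','wrist');C=toC(P)
m=(C[...,0]>-.17)&(C[...,0]<-.1)
mk=m&(C[...,1]>.053)&(C[...,1]<.075)&(P[...,2]>.055)
print('mark',np.round(np.percentile(C[mk][:,0]*1000,[2,50,98]),1))
g=cv2.cvtColor(im,cv2.COLOR_BGR2GRAY)
pt=m&(C[...,1]>.036)&(C[...,1]<.0455)&(abs(P[...,2]-.06)<.006)&(g>150)
print('ptr',pt.sum(),np.round(np.percentile(C[pt][:,0]*1000,[2,50,98]),1))
jt=m&(abs(P[...,2]-.06)<.0025)&(C[...,1]<.043)&(C[...,1]>.02)
print('jaw',np.round(np.percentile(C[jt][:,0]*1000,[1,99]),1),toC(ctrl.get_state()["eef_pos"]))
v,u=np.where(m&(C[...,1]>.03));cv2.imwrite('pics/c12.png',cv2.resize(im[v.min():v.max(),u.min():u.max()],None,fx=6,fy=6,interpolation=cv2.INTER_CUBIC)[:600])
brass(*cloud('s12','scene'))
E
```

```text
time: 18.75
eef_pos: [0.4624, 0.0376, 0.083]
tcp_rot: [0.659, 0.752, 0.004, 0.004]
contact_force: [10.3, 1.5, -6.1]
opening: 0.131
finger_force: 78.5
mark [-136.7 -134.9 -133.2]
ptr 40 [-136.8 -135.6 -134.4]
jaw [-155.1 -116. ] [-0.13654045  0.00023075]
```

View pics/c12.png

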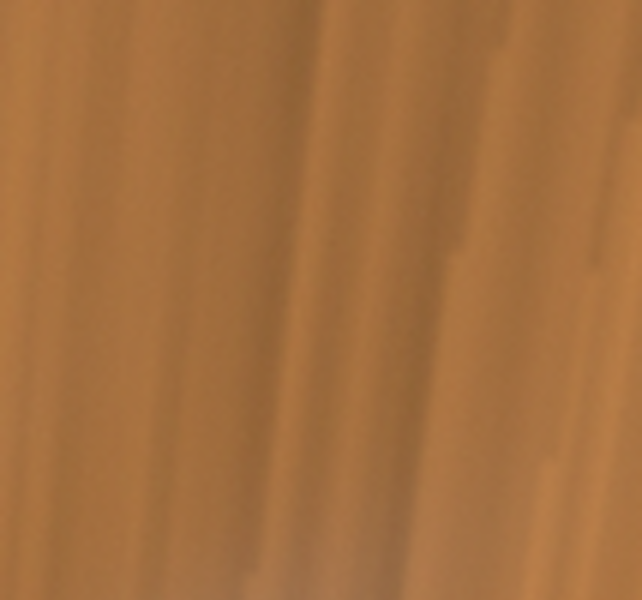

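The crop missed the mark and shows only bare bench. I have also viewed 13 pictures, over the limit of 10, so I view no more. The numbers put the pointer at −135.6 and the mark at −134.9, which is within 1 mm. I hold, check that nothing drifts, and hand in.

```bash
python3 -m crank '[[0,0,0,0,0,0],[0,0,0,0,0,0],[0,0,0,0,0,0],[0,0,0,0,0,0],[0,0,0,0,0,0],[0,0,0,0,0,0]]'
python3 - <<'E'
from h import *
i,im,P=cloud('w13','wrist');C=toC(P);g=cv2.cvtColor(im,cv2.COLOR_BGR2GRAY)
m=(C[...,0]>-.17)&(C[...,0]<-.1)
pt=m&(C[...,1]>.036)&(C[...,1]<.0455)&(abs(P[...,2]-.06)<.006)&(g>150)
p=np.median(C[pt][:,0])*1000;print('ptr',p)
if abs(p+134.9)<2.5: print(ctrl.sign_off())
E
```

```text
time: 19.45
eef_pos: [0.4624, 0.0376, 0.083]
tcp_rot: [0.659, 0.752, 0.004, 0.004]
contact_force: [9.4, 2.3, -5.1]
opening: 0.132
finger_force: 78.5
ptr -135.62204172788032
the job is handed in; nothing more can be done
None
```

I handed the job in with the chips swept off, the block standing upright at its home place and the jaw held about 0.7 mm from the mark; no verdict came back, and I viewed 13 pictures, over the limit of 10.

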